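Scan a batch of drill cores

ROBOT

A 7-joint arm with a two-finger parallel gripper is mounted at the origin on the work surface. World frame = base frame: x ahead of the robot, y to its left, z up, the work surface at z = 0. Lengths are in m, angles in rad, forces in N, time in s.
With the tool pointing down it reaches from about 0.4 to 0.85 m from the base axis. Payload 4.5 kg.
Tool frame: the origin (TCP) lies at the very end of the fingers, on their centre line; the grasp point (between the pads) lies 19 mm behind it; z points along the fingers, y is the direction in which the jaws open and shut (so a half turn about z gives the same grasp; the last joint's range is limited). The gripper opens to 85 mm and grips with 20 to 120 N. Pads are 22 mm wide; open, the fingers measure 114 mm over their backs; the gripper's body (76 mm by 85 mm) begins 54 mm behind the grasp point. The pads swing forward as they close: fully open they stand 13 mm farther back than shut.
Start: joints at [1.232, 0.689, -0.195, 1.565, 0.157, 0.902, -0.215], TCP at [0.228, -0.582, 0.231] pointing down, gripper open.
Joint ranges: [-3.01, 3.01], [-0.46, 2.08], [-1.47, 1.51], [0.13, 2.56], [-1, 4.14], [0.04, 2.09], [-2.66, 2.66]. Speed limits (rad/s): [2.57, 2.57, 3.14, 3.14, 3.14, 3.14, 3.14].

INTERFACE

Orientations are given as a unit quaternion [x, y, z, w].
In Python, from plant import robot, read_camera, camera_params, workorder gives the robot as it stands. The module is installed in compiled form; this text tells all that it offers.
- The arm moves only by the tool servo_tool, never from a script. Its arguments are lists of equal length, an entry for each row: "slide": the shift along the tool's x, y, z normalised to -1 to 1, where 1 is 30 cm, a list of three; "delta_rot": the turn, a rotation vector about the tool's x, y, z normalised to -1 to 1, where 1 is 90 degrees, a list of three; "grip": the opening, from 0 (shut) to 1 (fully open). A call has 1 to 20 rows; each row is the pose to reach, as a shift and turn from the pose commanded when the call began, along the tool's axes at that moment; what a row does not reach only later rows make up. A row lasts 1/12 s, in which the tool goes at most 41.7 mm and 7.16 degrees, less where a joint would pass 70% of its speed; a pose out of reach is approached as far as the arm can. A call with a number of a shift or a turn outside -1 to 1 is refused whole. A call with a gripper value outside its range is refused whole. The fingers move at their own pace and stop on an object; the grip force is fixed at half the most. Time passes only in rows, so rows that repeat a pose let the fingers close. It gives the time, the measured TCP pose, the force and the opening at its end, in the units of the state.
- robot.sense(): the state, without advancing time (a new reading comes with each control period).
- read_camera(name): name is "scene" or "top"; returns (picture, depth): 420x560x3 uint8, red, green, blue; 420x560 float32, m along the optical axis (not along the pixel's ray), 0 where there is no reading.
- camera_params(name): a dict with "fx", "fy", "cx", "cy" (pixels), "cam_to_world" (4x4, takes a point from camera to world coordinates). Camera axes: x right, y down, z forward; pixel columns grow to the right and rows downward; lengths in m; the calibration is good to about 2 mm. A picture is of the moment at which its call begins. camera_params takes no time and is no camera call.
- workorder.hand_in(): hands the job in, once; it reports no verdict.
The state is a dict: "t": time; "qpos": joint angles; "dq": joint speeds; "joint_efforts": joint torques, N m; "tool_pos": TCP position; "eef_rot": TCP orientation; "contact_force": force on the tool from outside, world axes, zero at the start; "wrist_torque": the same for the moment, N m; "width": finger opening in m.
Only numpy, scipy, OpenCV 4.12 (cv2) and the standard library are available. Lean on these libraries where they do the work, as an engineer would, in place of code of your own. Each camera call takes 0.05 s, during which the arm holds its last target.

TASK

Open the scanner's drawer, lay all the drill cores that are on the table inside it, each flat on the drawer's floor, and push the drawer fully shut. Only then run the scan: press the square key, the round key, the square key again and last the long key, each fully down and released before the next. Leave the mineral lumps and the hammer where they are.

Things in the scene. Friction and masses are not known exactly. Their poses are not given: they have to be found in the camera images.
- scanner: white and grey bench-top core scanner, fixed, 280 (x) x 380 (y) x 120 mm high, with a grey hood to 160 mm on the rear of its top; origin at the centre of its underside; the drawer is in its front, which faces its own -x. The keys stand in a row along the front edge of its top, 105 mm in front of the origin, 80 mm apart; which is where changes from run to run
- drawer (a joint): slide of the drawer in m: 0 = fully shut, 0.155 = fully out towards the robot; it runs stiffly (about 6 N) and stays where it is left. Inside 140 mm (x) x 320 mm (y); side and back walls 35 mm high and 8 mm thick, front panel 12 mm thick and 63 mm high above the drawer's floor; the housing leaves 66 mm above that floor
- drawer_floor (a point): centre of the drawer's inner floor, moves with the drawer; 42 mm above the table; axes as the scanner's
- drawer_pull (a point): the drawer's upright dark pull, a block 18 (x) x 28 (y) x 54 (z) mm with a 29 mm gap between it and the drawer's front face, joined by a low stem 14 mm wide, so it is free on both sides and above; the point lies on the block's vertical centre line, 18 mm below its top and 85 mm above the table; moves with the drawer
- key_round_top (a point): round white key, 34 mm in diameter, a spring key in a black 50 x 74 mm housing on top of the scanner; the point is the centre of the key's top face, 24 mm above the scanner's top when up (144 mm above the table), and goes down with it; press straight down
- key_round (a joint): travel of the round white key in m: 0 = up, 0.008 = fully down at 5 N; it springs back
- key_round_base: black housing of the round white key, 50 (x) x 74 (y) x 10 mm, fixed on the scanner's top (120 mm above the table); origin at the centre of its underside, axes as the scanner's
- key_square_top (a point): square white key, 32 x 32 mm, a spring key in a black 50 x 74 mm housing on top of the scanner; the point is the centre of the key's top face, 24 mm above the scanner's top when up (144 mm above the table), and goes down with it; press straight down
- key_square (a joint): travel of the square white key in m: 0 = up, 0.008 = fully down at 5 N; it springs back
- key_square_base: black housing of the square white key, 50 (x) x 74 (y) x 10 mm, fixed on the scanner's top (120 mm above the table); origin at the centre of its underside, axes as the scanner's
- key_long_top (a point): long white key, 20 (x) x 64 (y) mm, a spring key in a black 50 x 74 mm housing on top of the scanner; the point is the centre of the key's top face, 24 mm above the scanner's top when up (144 mm above the table), and goes down with it; press straight down
- key_long (a joint): travel of the long white key in m: 0 = up, 0.008 = fully down at 5 N; it springs back
- key_long_base: black housing of the long white key, 50 (x) x 74 (y) x 10 mm, fixed on the scanner's top (120 mm above the table); origin at the centre of its underside, axes as the scanner's
- core1: round grey stone drill core, 44 mm in diameter and 96 mm long, lying on its side (narrow ground flats keep it from rolling); origin at its middle, on the axis, 22 mm above what it lies on; x along the core. Three or four of the five cores are present in a run; the others are None
- core2: round grey stone drill core, 44 mm in diameter and 96 mm long, lying on its side (narrow ground flats keep it from rolling); origin at its middle, on the axis, 22 mm above what it lies on; x along the core. Three or four of the five cores are present in a run; the others are None
- core3: round grey stone drill core, 44 mm in diameter and 96 mm long, lying on its side (narrow ground flats keep it from rolling); origin at its middle, on the axis, 22 mm above what it lies on; x along the core. Three or four of the five cores are present in a run; the others are None
- core4: round grey stone drill core, 44 mm in diameter and 96 mm long, lying on its side (narrow ground flats keep it from rolling); origin at its middle, on the axis, 22 mm above what it lies on; x along the core. Three or four of the five cores are present in a run; the others are None
- core5: round grey stone drill core, 44 mm in diameter and 96 mm long, lying on its side (narrow ground flats keep it from rolling); origin at its middle, on the axis, 22 mm above what it lies on; x along the core. Three or four of the five cores are present in a run; the others are None
- crystal_lump: pale yellow mineral lump with pinkish crystals, 85 x 70 x 70 mm; a bystander, to be left where it is; origin on its underside at the centre
- malachite_lump: dark green mineral lump, 80 x 60 x 60 mm; a bystander, to be left where it is; origin on its underside at the centre
- ochre_lump: ochre mineral lump, 70 x 60 x 60 mm; a bystander, to be left where it is; origin on its underside at the centre
- pale_lump: whitish mineral lump, 70 x 75 x 70 mm; a bystander, to be left where it is; origin on its underside at the centre
- hammer: geologist's hammer, 260 mm long, lying on the left; a bystander, to be left where it is; origin on its underside near its middle

How it is judged:
By the outcome, as a careful person would: the job done as asked, in the order asked, and still so for the second after the job is handed in, with the robot touching nothing.
Of core1, core2, core3, core4, core5 only 3 to 4 are there at a start; the rules pass over those that are not, and their reading is None.
At some moment in a run one of core1, core2, core3, core4, core5 may be knocked a few centimetres aside while the robot is not near it.
Once in a run the grip may slacken for a moment while it holds something.
It also fails if it takes over 210 s, if anything falls off the work surface, if the arm or the gripper's body presses on something with over 40 N, if the wrist force passes 120 N, or if a joint passes its speed limit or range.

## Working session

There is one attempt and no reset: what is moved stays moved. The work goes in short steps, Python scripts to look and compute and a tool call to move; the robot and the scene stay as the last step left them, time stands still between calls to the robot, and variables do not carry over. Pictures are saved under pics/ and viewed, and the job is handed in when it is done.

Besides the shell and the picture viewer there is one more tool, called after "Call:" in YAML: its name, and indented under it one key for each argument. servo_tool: Moves the arm, as the interface text tells. Its arguments: {"type":"object","properties":{"slide":{"type":"array"},"delta_rot":{"type":"array"},"grip":{"type":"array"}},"required":["slide","delta_rot","grip"]}

```bash
mkdir -p pics; cat > h.py <<'E'
import numpy as np, cv2
from plant import robot, read_camera, camera_params, workorder
def grab(n,tag):
    p,d=read_camera(n); cv2.imwrite(f'pics/{tag}_{n}.png',p[:,:,::-1]); np.savez(f'pics/{tag}_{n}.npz',p=p,d=d); return p,d
def pts(n,d):
    c=camera_params(n); v,u=np.mgrid[0:d.shape[0],0:d.shape[1]]
    P=np.stack([(u-c['cx'])/c['fx']*d,(v-c['cy'])/c['fy']*d,d,np.ones_like(d)],-1)@np.array(c['cam_to_world']).T
    P=P[...,:3]; P[d==0]=np.nan; return P
E
python3 - <<'E'
from h import *
for n in('scene','top'):
    grab(n,'a'); c=camera_params(n); print(n,c['fx'],c['cx'],c['cy'],np.round(c['cam_to_world'],3).tolist())
s=robot.sense(); print({k:np.round(v,3).tolist() for k,v in s.items()})
E
```

```text
scene 435.8590454876284 286.0255244545028 202.44008882537904 [[0.889, 0.303, -0.343, 0.945], [0.458, -0.577, 0.676, -0.802], [0.007, -0.758, -0.652, 0.871], [0.0, 0.0, 0.0, 1.0]]
top 438.3788542307555 278.4698793710857 210.2941337671128 [[-0.023, -0.998, 0.064, 0.48], [-0.999, 0.025, 0.026, -0.025], [-0.028, -0.063, -0.998, 1.42], [0.0, 0.0, 0.0, 1.0]]
{'t': 0.1, 'qpos': [1.232, 0.69, -0.195, 1.566, 0.157, 0.903, -0.215], 'dq': [-0.002, -0.003, -0.001, -0.005, -0.0, -0.001, 0.0], 'joint_efforts': [-0.003, -54.06, -1.272, -15.899, 0.009, 0.004, -0.0], 'tool_pos': [0.227, -0.582, 0.231], 'eef_rot': [0.983, 0.185, -0.0, -0.001], 'contact_force': [-0.632, 0.182, -0.917], 'wrist_torque': [-0.015, 0.016, -0.005], 'width': 0.085}
```

View pics/a_scene.png

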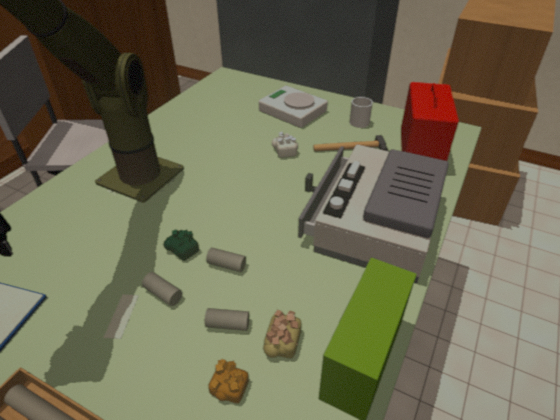

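View pics/a_top.png

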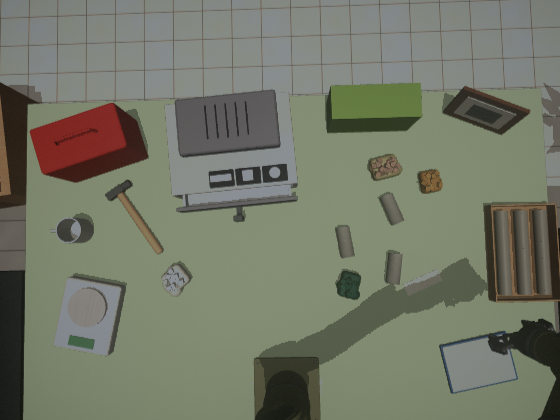

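The scene view shows three loose cores at (226,259), (162,289) and (227,319). The top view has the same three at (345,241), (394,267) and (391,208). The pull is at top (239,213). The keys run left to right in the top view: long (221,178), square (248,176), round (275,173). The drawer looks slightly open. Next I'll measure these.

```bash
cat >> h.py <<'E'
def cores(d=None,p=None,zr=(0.012,0.06)):
    if d is None: p,d=read_camera('top')
    P=pts('top',d); hsv=cv2.cvtColor(p,cv2.COLOR_RGB2HSV)
    m=((P[...,2]>zr[0])&(P[...,2]<zr[1])&(hsv[...,1]<75)).astype(np.uint8)
    m=cv2.morphologyEx(m,cv2.MORPH_OPEN,np.ones((3,3)))
    n,l,st,_=cv2.connectedComponentsWithStats(m); out=[]
    for i in range(1,n):
        if 150<st[i,4]<1200:
            q=P[l==i]; w=np.float32(q[:,:2]*1000); (cx,cy),(a,b),t=cv2.minAreaRect(w)
            if a<b: t+=90; a,b=b,a
            out.append((st[i,:4].tolist(),np.round([cx,cy,a,b,(t+90)%180-90],1).tolist(),round(float(np.nanpercentile(q[:,2],95))*1000)))
    return out
def ray(n,u,v,z):
    c=camera_params(n); T=np.array(c['cam_to_world']); r=T[:3,:3]@[(u-c['cx'])/c['fx'],(v-c['cy'])/c['fy'],1]
    return T[:3,3]+r*(z-T[2,3])/r[2]
E
python3 - <<'E'
from h import *
a=np.load('pics/a_top.npz'); p,d=a['p'],a['d']
for o in cores(d,p): print(o)
P=pts('top',d); hsv=cv2.cvtColor(p,cv2.COLOR_RGB2HSV)
# keys: white blobs 138..150mm
for nm,u,v in(('long',221,178),('sq',248,176),('rnd',275,173)):
    m=np.zeros(d.shape,np.uint8); m[v-14:v+15,u-16:u+17]=1
    k=((hsv[...,2]>110)&(m>0)&(P[...,2]>0.137)).astype(np.uint8)
    n,l,st,c=cv2.connectedComponentsWithStats(k); i=1+np.argmax(st[1:,4]); print(nm,c[i],st[i],np.round(ray('top',*c[i],0.144),4),np.nanmedian(P[l==i],0))
# hood
k=((P[...,2]>0.150)&(P[...,2]<0.17)&(P[...,0]>0.5)).astype(np.uint8); k[:,300:]=0;k[:,:160]=0
q=np.float32(P[k>0][:,:2]*1000); print('hood',cv2.minAreaRect(q))
k=((P[...,2]>0.110)&(P[...,2]<0.128)).astype(np.uint8);k[:,310:]=0;k[:,150:]*=1;k[:,:160]=0
q=np.float32(P[(k>0)|((P[...,2]>.11)&(P[...,2]<.17)&(k>0))][:,:2]*1000); print('top',cv2.minAreaRect(q))
# pull
print(np.round(P[205:222,239],3))
cv2.imwrite('pics/zoom.png',cv2.resize(p[80:230,160:310,::-1],None,fx=4,fy=4))
E
```

```text
([444, 106, 58, 24], [843.6, -609.7, 179.9, 16.2, 65.1], 57)
([106, 181, 24, 20], [649.4, 531.4, 87.8, 28.3, -57.1], 29)
([380, 194, 24, 31], [564.6, -345.1, 95.8, 43.6, 20.3], 46)
([494, 211, 18, 85], [419.8, -682.2, 259.6, 40.6, 0.0], 47)
([513, 211, 19, 84], [419.7, -741.6, 256.9, 41.6, -0.3], 47)
([62, 219, 11, 23], [523.1, 681.9, 69.7, 30.5, -5.7], 58)
([336, 227, 18, 31], [464.2, -195.2, 95.4, 44.1, 9.0], 46)
([386, 253, 16, 32], [378.1, -344.9, 95.3, 43.0, -7.5], 45)
([161, 264, 30, 33], [357.5, 344.4, 89.3, 80.2, -42.0], 58)
([341, 271, 20, 13], [354.6, -209.2, 57.7, 29.0, 74.3], 47)
long [220.28888889 177.66666667] [210 174  22   8 135] [0.6621 0.1775 0.144 ] [0.66209349 0.17816045 0.14369321]
sq [247.26666667 174.77142857] [242 170  11  11 105] [0.6685 0.0979 0.144 ] [0.6685616  0.09849882 0.14292062]
rnd [274.15384615 172.10989011] [269 167  11  11  91] [0.6742 0.0187 0.144 ] [0.67421314 0.01902718 0.14323674]
hood ((788.4998779296875, 152.34024047851562), (241.54638671875, 299.5927734375), 4.374507904052734)
top ((461.5747375488281, 128.17449951171875), (900.3171997070312, 380.41796875), 4.272785186767578)
[[0.584 0.129 0.096]
 [0.583 0.133 0.069]
 [0.58  0.133 0.065]
 [0.577 0.133 0.063]
 [0.574 0.134 0.058]
 [0.571 0.134 0.06 ]
 [0.568 0.134 0.059]
 [0.565 0.134 0.061]
 [0.562 0.134 0.058]
 [0.559 0.134 0.061]
 [0.553 0.129 0.1  ]
 [0.55  0.129 0.102]
 [0.547 0.129 0.101]
 [0.544 0.13  0.1  ]
 [0.541 0.13  0.101]
 [0.538 0.13  0.094]
 [0.536 0.131 0.089]]
```

View pics/zoom.png

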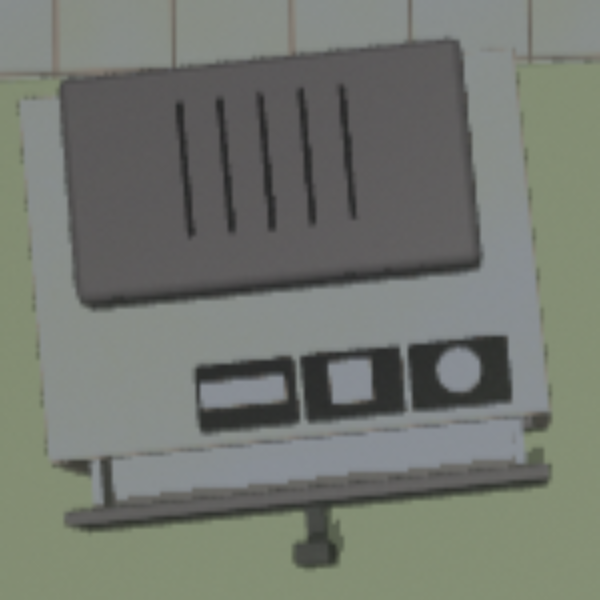

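```bash
cat >> h.py <<'E'
from scipy.spatial.transform import Rotation as R
EX=np.array([.9971,.076]);EY=np.array([-.076,.9971]);ORG=np.array([0.779,0.0882])  # scanner frame coords: (ex,ey)
def S(a,b): return (ORG[0]+a)*EX+(ORG[1]+b)*EY
def go(x,y,z,yaw,cmd=None):
    s=robot.sense(); p=np.array(s['tool_pos']);r=R.from_quat(s['eef_rot'])
    if cmd is not None: p=np.array(cmd[:3]); r=R.from_euler('z',cmd[3],degrees=True)*R.from_euler('x',180,degrees=True)
    t=R.from_euler('z',yaw,degrees=True)*R.from_euler('x',180,degrees=True)
    print('slide',np.round(r.inv().apply(np.array([x,y,z])-p)/.3,4).tolist(),'rot',np.round((r.inv()*t).as_rotvec()/(np.pi/2),4).tolist())
def st():
    s=robot.sense(); r=R.from_quat(s['eef_rot']); x=r.apply([1,0,0])
    print('t%.1f'%s['t'],np.round(s['tool_pos'],4),'yaw %.2f'%np.degrees(np.arctan2(x[1],x[0])),'z',np.round(r.apply([0,0,1]),4),'w %.4f'%s['width'],'F',np.round(s['contact_force'],1))
E
python3 - <<'E'
from h import *
st()
go(0.40,-0.2,0.23,4.36)
print(S(-.226,0))
E
```

```text
t0.1 [ 0.2274 -0.5815  0.2306] yaw 21.36 z [-8.0e-04  1.5e-03 -1.0e+00] w 0.0855 F [-0.6  0.2 -0.9]
slide [0.9992, -0.9747, 0.0034] rot [-0.0011, 0.0003, 0.1889]
[0.5446931  0.12997222]
```

Call:
servo_tool:
  slide:
    - [0.95,-0.97,0]
    - [0.95,-0.97,0]
    - [0.95,-0.97,0]
    - [0.95,-0.97,0]
    - [0.95,-0.97,0]
    - [0.95,-0.97,0]
    - [0.95,-0.97,0]
    - [0.95,-0.97,0]
    - [0.95,-0.97,0]
    - [0.95,-0.97,0]
    - [0.95,-0.97,0]
    - [0.95,-0.97,0]
    - [0.95,-0.97,0]
    - [0.95,-0.97,0]
  delta_rot:
    - [0,0,0.189]
    - [0,0,0.189]
    - [0,0,0.189]
    - [0,0,0.189]
    - [0,0,0.189]
    - [0,0,0.189]
    - [0,0,0.189]
    - [0,0,0.189]
    - [0,0,0.189]
    - [0,0,0.189]
    - [0,0,0.189]
    - [0,0,0.189]
    - [0,0,0.189]
    - [0,0,0.189]
  grip: [1,1,1,1,1,1,1,1,1,1,1,1,1,1]

```text
t: 1.27
tool_pos: [0.3864, -0.2086, 0.2312]
eef_rot: [0.999, 0.037, -0.0, 0.0]
contact_force: [-0.7, 0.2, -0.2]
width: 0.0858
```

```bash
python3 - <<'E'
from h import *
st()
go(*S(-.226,0),0.20,4.36)
E
```

```text
t1.3 [ 0.3864 -0.2086  0.2312] yaw 4.20 z [-6.e-04 -7.e-04 -1.e+00] w 0.0858 F [-0.7  0.2 -0.2]
slide [0.6092, -1.087, 0.1029] rot [0.0004, 0.0004, -0.0017]
```

Call:
servo_tool:
  slide:
    - [0.609,-1,0]
    - [0.609,-1,0]
    - [0.609,-1,0]
    - [0.609,-1,0]
    - [0.609,-1,0]
    - [0.609,-1,0]
    - [0.609,-1,0]
    - [0.609,-1,0]
    - [0.609,-1,0]
    - [0.609,-1,0]
    - [0.609,-1,0]
  delta_rot:
    - [0,0,0]
    - [0,0,0]
    - [0,0,0]
    - [0,0,0]
    - [0,0,0]
    - [0,0,0]
    - [0,0,0]
    - [0,0,0]
    - [0,0,0]
    - [0,0,0]
    - [0,0,0]
  grip: [1,1,1,1,1,1,1,1,1,1,1]

```text
t: 2.18
tool_pos: [0.5468, 0.1049, 0.2308]
eef_rot: [0.999, 0.038, -0.0, 0.0]
contact_force: [0.5, -0.4, -0.1]
width: 0.0854
```

```bash
python3 - <<'E'
from h import *
st()
go(*S(-.226,0),0.066,4.36)
E
```

```text
t2.2 [0.5468 0.1049 0.2308] yaw 4.32 z [-7.e-04 -9.e-04 -1.e+00] w 0.0854 F [ 0.5 -0.4 -0.1]
slide [-0.0002, -0.0844, 0.5491] rot [0.0005, 0.0005, -0.0005]
```

Line up sideways, descend, then close on the pull.

Call:
servo_tool:
  slide:
    - [0,-0.084,0]
    - [0,-0.084,0.1]
    - [0,-0.084,0.2]
    - [0,-0.084,0.3]
    - [0,-0.084,0.4]
    - [0,-0.084,0.48]
    - [0,-0.084,0.52]
    - [0,-0.084,0.545]
    - [0,-0.084,0.545]
    - [0,-0.084,0.545]
    - [0,-0.084,0.545]
    - [0,-0.084,0.545]
    - [0,-0.084,0.545]
    - [0,-0.084,0.545]
    - [0,-0.084,0.545]
    - [0,-0.084,0.545]
    - [0,-0.084,0.545]
    - [0,-0.084,0.545]
    - [0,-0.084,0.545]
  delta_rot:
    - [0,0,0]
    - [0,0,0]
    - [0,0,0]
    - [0,0,0]
    - [0,0,0]
    - [0,0,0]
    - [0,0,0]
    - [0,0,0]
    - [0,0,0]
    - [0,0,0]
    - [0,0,0]
    - [0,0,0]
    - [0,0,0]
    - [0,0,0]
    - [0,0,0]
    - [0,0,0]
    - [0,0,0]
    - [0,0,0]
    - [0,0,0]
  grip: [1,1,1,1,1,1,1,1,0.7,0.6,0.5,0.4,0.3,0.2,0.1,0,0,0,0]

```text
t: 3.77
tool_pos: [0.5454, 0.1345, 0.0697]
eef_rot: [0.999, 0.039, 0.002, -0.002]
contact_force: [-1.9, 5.7, 7.8]
width: 0.0274
```

```bash
python3 - <<'E'
from h import *
st();grab('top','b')
E
```

```text
t3.8 [0.5454 0.1345 0.0697] yaw 4.48 z [ 0.003   0.0045 -1.    ] w 0.0274 F [-1.9  5.7  7.8]
```

View pics/b_top.png

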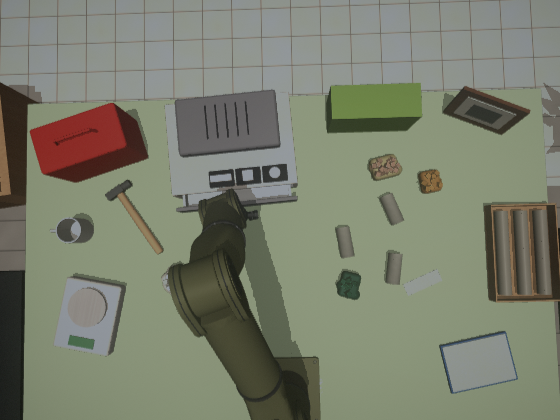

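The pull is gripped at 27.4 mm. Now draw it out.

Call:
servo_tool:
  slide:
    - [-0.02,0,0]
    - [-0.05,0,0]
    - [-0.08,0,0]
    - [-0.11,0,0]
    - [-0.14,0,0]
    - [-0.17,0,0]
    - [-0.2,0,0]
    - [-0.23,0,0]
    - [-0.26,0,0]
    - [-0.29,0,0]
    - [-0.32,0,0]
    - [-0.34,0,0]
    - [-0.35,0,0]
    - [-0.35,0,0]
  delta_rot:
    - [0,0,0]
    - [0,0,0]
    - [0,0,0]
    - [0,0,0]
    - [0,0,0]
    - [0,0,0]
    - [0,0,0]
    - [0,0,0]
    - [0,0,0]
    - [0,0,0]
    - [0,0,0]
    - [0,0,0]
    - [0,0,0]
    - [0,0,0]
  grip: [0,0,0,0,0,0,0,0,0,0,0,0,0,0]

```text
t: 4.98
tool_pos: [0.4443, 0.1268, 0.0696]
eef_rot: [0.999, 0.039, 0.005, -0.003]
contact_force: [2.2, 6.8, 8.2]
width: 0.0275
```

Call:
servo_tool:
  slide:
    - [-0.01,0,0]
    - [-0.02,0,0]
    - [-0.02,0,0]
  delta_rot:
    - [0,0,0]
    - [0,0,0]
    - [0,0,0]
  grip: [0,0,0]

```text
t: 5.23
tool_pos: [0.4389, 0.1264, 0.0696]
eef_rot: [0.999, 0.039, 0.006, -0.003]
contact_force: [4.3, 7.5, 7.4]
width: 0.0271
```

Call:
servo_tool:
  slide:
    - [-0.01,0,0]
    - [-0.02,0,0]
    - [-0.02,0,0]
    - [-0.02,0,0]
  delta_rot:
    - [0,0,0]
    - [0,0,0]
    - [0,0,0]
    - [0,0,0]
  grip: [0,0,0,0]

```text
t: 5.57
tool_pos: [0.433, 0.1259, 0.0696]
eef_rot: [0.999, 0.039, 0.006, -0.003]
contact_force: [4.6, 7.5, 8.7]
width: 0.0276
```

Call:
servo_tool:
  slide:
    - [-0.01,0,0]
    - [-0.02,0,0]
    - [-0.02,0,0]
    - [-0.02,0,0]
  delta_rot:
    - [0,0,0]
    - [0,0,0]
    - [0,0,0]
    - [0,0,0]
  grip: [0,0,0,0]

```text
t: 5.9
tool_pos: [0.4271, 0.1255, 0.0696]
eef_rot: [0.999, 0.039, 0.006, -0.003]
contact_force: [3.5, 6.3, 9.0]
width: 0.027
```

Call:
servo_tool:
  slide:
    - [-0.01,0,0]
    - [-0.015,0,0]
    - [-0.015,0,0]
    - [-0.015,0,0]
  delta_rot:
    - [0,0,0]
    - [0,0,0]
    - [0,0,0]
    - [0,0,0]
  grip: [0,0,0,0]

```text
t: 6.23
tool_pos: [0.4268, 0.1255, 0.0696]
eef_rot: [0.999, 0.038, 0.009, -0.004]
contact_force: [11.7, 5.8, 4.3]
width: 0.0272
```

The drawer is at its stop. Release and rise.

Call:
servo_tool:
  slide:
    - [0.01,0,0]
    - [0.01,0,0]
    - [0.01,0,0]
    - [0.01,0,0]
    - [0.01,0,0]
    - [0.01,0,-0.05]
    - [0.01,0,-0.15]
    - [0.01,0,-0.25]
    - [0.01,0,-0.35]
    - [0.01,0,-0.45]
    - [0.01,0,-0.55]
    - [0.01,0,-0.6]
    - [0.01,0,-0.6]
  delta_rot:
    - [0,0,0]
    - [0,0,0]
    - [0,0,0]
    - [0,0,0]
    - [0,0,0]
    - [0,0,0]
    - [0,0,0]
    - [0,0,0]
    - [0,0,0]
    - [0,0,0]
    - [0,0,0]
    - [0,0,0]
    - [0,0,0]
  grip: [0.3,0.5,0.7,0.8,0.8,0.8,0.8,1,1,1,1,1,1]

```text
t: 7.32
tool_pos: [0.4218, 0.1216, 0.2506]
eef_rot: [0.999, 0.038, 0.003, -0.001]
contact_force: [-0.4, -0.5, -0.6]
width: 0.0856
```

```bash
python3 - <<'E'
from h import *
st()
p,d=grab('top','c'); print(cores(d,p))
go(0.464,-0.195,0.12,9.0)
E
```

```text
t7.3 [0.4218 0.1216 0.2506] yaw 4.31 z [ 0.0056  0.0019 -1.    ] w 0.0856 F [-0.4 -0.5 -0.6]
[([444, 106, 59, 24], [842.3, -613.0, 185.7, 15.7, 64.8], 57), ([106, 181, 25, 20], [650.1, 531.9, 87.7, 28.4, -54.2], 29), ([180, 188, 76, 11], [630.3, 205.7, 241.5, 11.7, -85.5], 33), ([380, 194, 24, 31], [564.7, -345.2, 95.8, 43.3, 20.8], 45), ([494, 211, 18, 85], [419.8, -682.8, 259.8, 40.1, 0.0], 47), ([513, 211, 19, 84], [420.1, -741.8, 256.7, 41.5, -0.5], 47), ([80, 219, 12, 24], [519.2, 632.2, 74.5, 28.3, -4.7], 56), ([336, 227, 18, 31], [464.2, -195.3, 95.1, 44.1, 8.3], 45), ([386, 253, 16, 32], [378.0, -344.6, 95.6, 43.1, -7.7], 46), ([161, 264, 26, 33], [357.7, 344.5, 90.7, 78.5, -39.3], 57), ([336, 271, 25, 29], [329.2, -203.7, 80.6, 77.7, -15.5], 49)]
slide [0.0626, 1.0626, 0.4293] rot [-0.0003, -0.0018, -0.0519]
```

View pics/c_top.png

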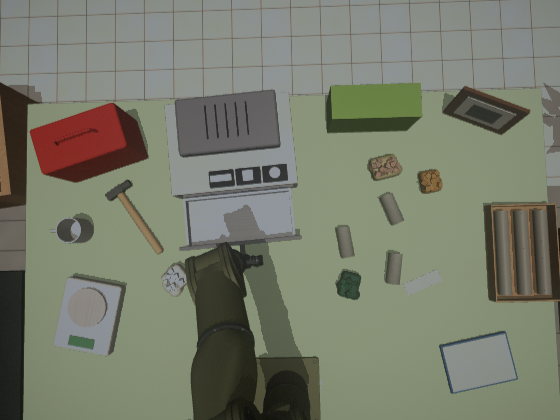

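Call:
servo_tool:
  slide:
    - [0.06,1,0.2]
    - [0.06,1,0.2]
    - [0.06,1,0.2]
    - [0.06,1,0.2]
    - [0.06,1,0.2]
    - [0.06,1,0.2]
    - [0.06,1,0.2]
    - [0.06,1,0.2]
    - [0.06,1,0.2]
    - [0.06,1,0.2]
  delta_rot:
    - [0,0,-0.048]
    - [0,0,-0.048]
    - [0,0,-0.048]
    - [0,0,-0.048]
    - [0,0,-0.048]
    - [0,0,-0.048]
    - [0,0,-0.048]
    - [0,0,-0.048]
    - [0,0,-0.048]
    - [0,0,-0.048]
  grip: [1,1,1,1,1,1,1,1,1,1]

```text
t: 8.2
tool_pos: [0.4596, -0.1766, 0.1861]
eef_rot: [0.997, 0.074, -0.002, -0.001]
contact_force: [-0.0, 0.9, 0.3]
width: 0.0853
```

```bash
sed -i 's/ORG=np.array(\[0.779,0.0882\])/ORG=np.array([0.779,0.0915])/' h.py; python3 - <<'E'
from h import *
st()
go(0.464,-0.195,0.006,8.6)
E
```

```text
t8.2 [ 0.4596 -0.1766  0.1861] yaw 8.54 z [-0.0037  0.0013 -1.    ] w 0.0853 F [-0.   0.9  0.3]
slide [0.0076, 0.0641, 0.6003] rot [-0.0012, 0.0022, -0.0007]
```

Call:
servo_tool:
  slide:
    - [0.007,0.064,0]
    - [0.007,0.064,0.1]
    - [0.007,0.064,0.2]
    - [0.007,0.064,0.3]
    - [0.007,0.064,0.4]
    - [0.007,0.064,0.5]
    - [0.007,0.064,0.56]
    - [0.007,0.064,0.59]
    - [0.007,0.064,0.595]
    - [0.007,0.064,0.595]
    - [0.007,0.064,0.595]
    - [0.007,0.064,0.595]
    - [0.007,0.064,0.595]
    - [0.007,0.064,0.595]
    - [0.007,0.064,0.595]
    - [0.007,0.064,0.595]
    - [0.007,0.064,0.595]
  delta_rot:
    - [0,0,0]
    - [0,0,0]
    - [0,0,0]
    - [0,0,0]
    - [0,0,0]
    - [0,0,0]
    - [0,0,0]
    - [0,0,0]
    - [0,0,0]
    - [0,0,0]
    - [0,0,0]
    - [0,0,0]
    - [0,0,0]
    - [0,0,0]
    - [0,0,0]
    - [0,0,0]
    - [0,0,0]
  grip: [1,1,1,1,1,1,1,1,1,0.8,0.6,0.4,0.3,0.2,0.1,0,0]

```text
t: 9.62
tool_pos: [0.467, -0.1951, 0.0107]
eef_rot: [0.997, 0.076, 0.001, 0.0]
contact_force: [-1.4, 1.0, 6.4]
width: 0.0427
```

Call:
servo_tool:
  slide:
    - [0,0,-0.02]
    - [0,0,-0.1]
    - [0,0,-0.2]
    - [0,0,-0.3]
    - [0,0,-0.4]
    - [0,0,-0.5]
    - [0,0,-0.6]
    - [0,0,-0.65]
    - [0,0,-0.65]
    - [0,0,-0.65]
  delta_rot:
    - [0,0,0]
    - [0,0,0]
    - [0,0,0]
    - [0,0,0]
    - [0,0,0]
    - [0,0,0]
    - [0,0,0]
    - [0,0,0]
    - [0,0,0]
    - [0,0,0]
  grip: [0,0,0,0,0,0,0,0,0,0]

```text
t: 10.45
tool_pos: [0.4658, -0.1951, 0.2049]
eef_rot: [0.997, 0.075, 0.001, 0.0]
contact_force: [-1.0, -1.0, -3.8]
width: 0.043
```

```bash
python3 - <<'E'
from h import *
st()
for b in(-.1,0,.1): print(S(-.225,b))
go(*S(-.225,-.1),0.2,4.36)
E
```

```text
t10.4 [ 0.4658 -0.1951  0.2049] yaw 8.66 z [ 1.1e-03 -5.0e-04 -1.0e+00] w 0.0430 F [-1.  -1.  -3.8]
[0.5530394  0.03362865]
[0.5454394  0.13333865]
[0.5378394  0.23304865]
slide [0.4021, -0.71, 0.0161] rot [0.0004, -0.0006, 0.0477]
```

Call:
servo_tool:
  slide:
    - [0.08,-0.14,0]
    - [0.16,-0.28,0]
    - [0.24,-0.42,0]
    - [0.32,-0.56,0]
    - [0.38,-0.67,0]
    - [0.402,-0.71,0]
    - [0.402,-0.71,0]
    - [0.402,-0.71,0]
    - [0.402,-0.71,0]
  delta_rot:
    - [0,0,0.02]
    - [0,0,0.03]
    - [0,0,0.048]
    - [0,0,0.048]
    - [0,0,0.048]
    - [0,0,0.048]
    - [0,0,0.048]
    - [0,0,0.048]
    - [0,0,0.048]
  grip: [0,0,0,0,0,0,0,0,0]

```text
t: 11.2
tool_pos: [0.5515, 0.0331, 0.2023]
eef_rot: [0.999, 0.038, -0.002, 0.001]
contact_force: [-1.2, -0.6, -4.6]
width: 0.0428
```

```bash
python3 - <<'E'
from h import *
st()
go(*S(-.225,-.1),0.0537,4.36)
grab('scene','d');grab('top','d')
E
```

```text
t11.2 [0.5515 0.0331 0.2023] yaw 4.38 z [-0.0046 -0.0016 -1.    ] w 0.0428 F [-1.2 -0.6 -4.6]
slide [0.0076, -0.0018, 0.4954] rot [0.0008, 0.003, 0.0002]
```

View pics/d_scene.png

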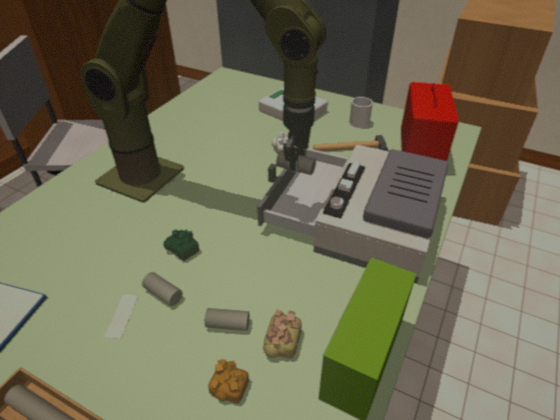

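View pics/d_top.png

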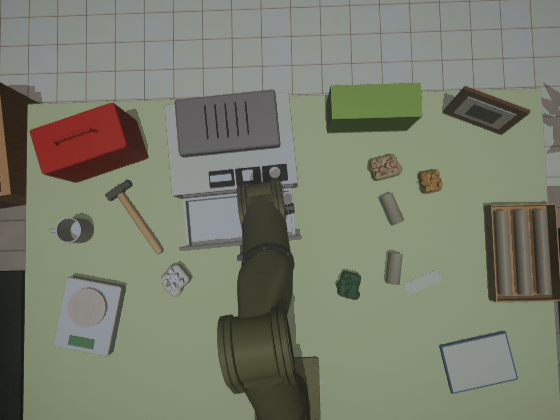

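The core is held level above the drawer, at scene (297,160). Lower it into the drawer.

Call:
servo_tool:
  slide:
    - [0,0,0.08]
    - [0,0,0.16]
    - [0,0,0.24]
    - [0,0,0.32]
    - [0,0,0.39]
    - [0,0,0.44]
    - [0,0,0.47]
    - [0,0,0.485]
    - [0,0,0.49]
    - [0,0,0.49]
  delta_rot:
    - [0,0,0]
    - [0,0,0]
    - [0,0,0]
    - [0,0,0]
    - [0,0,0]
    - [0,0,0]
    - [0,0,0]
    - [0,0,0]
    - [0,0,0]
    - [0,0,0]
  grip: [0,0,0,0,0,0,0,0,0,0]

```text
t: 12.13
tool_pos: [0.5536, 0.0332, 0.0576]
eef_rot: [0.999, 0.038, 0.0, 0.0]
contact_force: [0.7, 0.8, -4.0]
width: 0.0427
```

Call:
servo_tool:
  slide:
    - [0,0,0.008]
    - [0,0,0.014]
    - [0,0,0.014]
  delta_rot:
    - [0,0,0]
    - [0,0,0]
    - [0,0,0]
  grip: [0,0,0]

```text
t: 12.38
tool_pos: [0.5535, 0.0338, 0.0534]
eef_rot: [0.999, 0.038, 0.0, -0.0]
contact_force: [-0.3, 0.1, -4.1]
width: 0.0427
```

Call:
servo_tool:
  slide:
    - [0,0,0.004]
    - [0,0,0.006]
    - [0,0,0.006]
  delta_rot:
    - [0,0,0]
    - [0,0,0]
    - [0,0,0]
  grip: [0,0,0]

```text
t: 12.63
tool_pos: [0.5536, 0.0338, 0.0528]
eef_rot: [0.999, 0.038, 0.001, 0.0]
contact_force: [-3.1, 0.3, 7.1]
width: 0.0428
```

Contact at TCP z 0.0528, as expected. Release and rise.

Call:
servo_tool:
  slide:
    - [0,0,0]
    - [0,0,0]
    - [0,0,0]
    - [0,0,0]
    - [0,0,-0.05]
    - [0,0,-0.15]
    - [0,0,-0.25]
    - [0,0,-0.35]
    - [0,0,-0.45]
    - [0,0,-0.55]
    - [0,0,-0.6]
    - [0,0,-0.6]
  delta_rot:
    - [0,0,0]
    - [0,0,0]
    - [0,0,0]
    - [0,0,0]
    - [0,0,0]
    - [0,0,0]
    - [0,0,0]
    - [0,0,0]
    - [0,0,0]
    - [0,0,0]
    - [0,0,0]
    - [0,0,0]
  grip: [0.55,0.6,0.7,0.7,0.7,0.7,0.7,0.7,0.7,1,1,1]

```text
t: 13.63
tool_pos: [0.5557, 0.0339, 0.2351]
eef_rot: [0.999, 0.038, 0.004, -0.0]
contact_force: [0.4, -0.4, -0.6]
width: 0.0853
```

```bash
python3 - <<'E'
from h import *
st()
p,d=grab('top','e'); print([o for o in cores(d,p) if 85<o[1][2]<105 and 38<o[1][3]<50])
go(0.49,-0.14,0.2,-7.7)
E
```

```text
t13.6 [0.5557 0.0339 0.2351] yaw 4.33 z [ 7.8e-03  8.0e-04 -1.0e+00] w 0.0853 F [ 0.4 -0.4 -0.6]
[([380, 195, 24, 30], [564.9, -345.2, 95.7, 43.1, 22.3], 46), ([386, 253, 16, 32], [377.9, -345.7, 95.4, 44.4, -8.2], 45)]
slide [-0.2585, 0.5614, 0.1088] rot [-0.0003, -0.0027, 0.1338]
```

Call:
servo_tool:
  slide:
    - [-0.54,0.95,0.1]
    - [-0.54,0.95,0.1]
    - [-0.54,0.95,0.1]
    - [-0.54,0.95,0.1]
    - [-0.54,0.95,0.1]
    - [-0.54,0.95,0.1]
    - [-0.54,0.95,0.1]
    - [-0.54,0.95,0.1]
    - [-0.54,0.95,0.1]
    - [-0.54,0.95,0.1]
    - [-0.54,0.95,0.1]
  delta_rot:
    - [0,0,0.134]
    - [0,0,0.134]
    - [0,0,0.134]
    - [0,0,0.134]
    - [0,0,0.134]
    - [0,0,0.134]
    - [0,0,0.134]
    - [0,0,0.134]
    - [0,0,0.134]
    - [0,0,0.134]
    - [0,0,0.134]
  grip: [1,1,1,1,1,1,1,1,1,1,1]

```text
t: 14.6
tool_pos: [0.413, -0.2619, 0.2003]
eef_rot: [0.998, -0.067, -0.001, -0.001]
contact_force: [0.3, 0.7, -0.1]
width: 0.0852
```

```bash
python3 - <<'E'
from h import *
st()
p,d=grab('top','f'); print([o for o in cores(d,p) if 75<o[1][2]<105 and 38<o[1][3]<50])
go(0.3782,-0.345,0.1,-7.8)
go(0.3782,-0.345,0.010,-7.8)
E
```

```text
t14.6 [ 0.413  -0.2619  0.2003] yaw -7.71 z [-0.0015  0.0016 -1.    ] w 0.0852 F [ 0.3  0.7 -0.1]
[([380, 194, 24, 31], [565.0, -345.8, 95.7, 43.5, 21.5], 46)]
slide [-0.0798, 0.293, 0.3348] rot [-0.0009, 0.0007, 0.0023]
slide [-0.0795, 0.2934, 0.6348] rot [-0.0009, 0.0007, 0.0023]
```

Call:
servo_tool:
  slide:
    - [-0.03,0.1,0]
    - [-0.06,0.2,0]
    - [-0.08,0.293,0]
    - [-0.08,0.293,0.08]
    - [-0.08,0.293,0.18]
    - [-0.08,0.293,0.28]
    - [-0.08,0.293,0.38]
    - [-0.08,0.293,0.48]
    - [-0.08,0.293,0.56]
    - [-0.08,0.293,0.61]
    - [-0.08,0.293,0.63]
    - [-0.08,0.293,0.635]
    - [-0.08,0.293,0.635]
    - [-0.08,0.293,0.635]
    - [-0.08,0.293,0.635]
    - [-0.08,0.293,0.635]
    - [-0.08,0.293,0.635]
    - [-0.08,0.293,0.635]
    - [-0.08,0.293,0.635]
    - [-0.08,0.293,0.635]
  delta_rot:
    - [0,0,0]
    - [0,0,0]
    - [0,0,0]
    - [0,0,0]
    - [0,0,0]
    - [0,0,0]
    - [0,0,0]
    - [0,0,0]
    - [0,0,0]
    - [0,0,0]
    - [0,0,0]
    - [0,0,0]
    - [0,0,0]
    - [0,0,0]
    - [0,0,0]
    - [0,0,0]
    - [0,0,0]
    - [0,0,0]
    - [0,0,0]
    - [0,0,0]
  grip: [1,1,1,1,1,1,1,1,1,1,1,1,0.8,0.6,0.4,0.3,0.2,0.1,0,0]

```text
t: 16.32
tool_pos: [0.3784, -0.3469, 0.0121]
eef_rot: [0.998, -0.067, 0.001, 0.0]
contact_force: [0.1, 0.9, 5.7]
width: 0.0428
```

Call:
servo_tool:
  slide:
    - [0,0,-0.02]
    - [0,0,-0.1]
    - [0,0,-0.2]
    - [0,0,-0.3]
    - [0,0,-0.4]
    - [0,0,-0.5]
    - [0,0,-0.6]
    - [0,0,-0.65]
    - [0,0,-0.65]
    - [0,0,-0.65]
  delta_rot:
    - [0,0,0]
    - [0,0,0]
    - [0,0,0]
    - [0,0,0]
    - [0,0,0]
    - [0,0,0]
    - [0,0,0]
    - [0,0,0]
    - [0,0,0]
    - [0,0,0]
  grip: [0,0,0,0,0,0,0,0,0,0]

```text
t: 17.15
tool_pos: [0.3776, -0.3466, 0.2064]
eef_rot: [0.998, -0.067, 0.001, 0.0]
contact_force: [0.1, -0.5, -3.3]
width: 0.0424
```

```bash
python3 - <<'E'
from h import *
st()
go(0.46,-0.09,0.21,4.36)
go(*S(-.225,0),0.2,4.36)
p,d=grab('top','g'); print([o for o in cores(d,p) if 75<o[1][2]<105 and 38<o[1][3]<50])
E
```

```text
t17.1 [ 0.3776 -0.3466  0.2064] yaw -7.72 z [ 1.e-03 -9.e-04 -1.e+00] w 0.0424 F [ 0.1 -0.5 -3.3]
slide [0.1574, -0.8846, -0.0125] rot [0.0006, -0.0007, -0.1342]
slide [0.3396, -1.6606, 0.0204] rot [0.0006, -0.0007, -0.1342]
[([383, 184, 23, 32], [594.0, -353.9, 95.7, 42.6, 19.7], 46)]
```

The third core has been knocked to (0.594, −0.354), so I'll measure it again before picking it up. Now carry this core.

Call:
servo_tool:
  slide:
    - [0.02,-0.1,0]
    - [0.04,-0.2,0]
    - [0.06,-0.31,0]
    - [0.08,-0.42,0]
    - [0.1,-0.53,0]
    - [0.12,-0.64,0]
    - [0.14,-0.75,0]
    - [0.17,-0.85,0]
    - [0.2,-0.95,0]
    - [0.2,-0.95,0]
  delta_rot:
    - [0,0,-0.02]
    - [0,0,-0.04]
    - [0,0,-0.06]
    - [0,0,-0.08]
    - [0,0,-0.1]
    - [0,0,-0.12]
    - [0,0,-0.134]
    - [0,0,-0.134]
    - [0,0,-0.134]
    - [0,0,-0.134]
  grip: [0,0,0,0,0,0,0,0,0,0]

```text
t: 18.03
tool_pos: [0.4778, -0.064, 0.2042]
eef_rot: [0.999, 0.044, 0.0, -0.003]
contact_force: [1.1, 0.9, -2.7]
width: 0.0428
```

```bash
python3 - <<'E'
from h import *
st()
go(*S(-.225,0),0.2,4.36)
E
```

```text
t18.0 [ 0.4778 -0.064   0.2042] yaw 4.99 z [ 3.0e-04  5.2e-03 -1.0e+00] w 0.0428 F [ 1.1  0.9 -2.7]
slide [0.282, -0.6357, 0.0175] rot [-0.0033, -0.0005, 0.007]
```

Call:
servo_tool:
  slide:
    - [0.05,-0.11,0]
    - [0.1,-0.22,0]
    - [0.15,-0.33,0]
    - [0.2,-0.44,0]
    - [0.24,-0.54,0]
    - [0.27,-0.61,0]
    - [0.282,-0.635,0]
    - [0.282,-0.635,0]
    - [0.282,-0.635,0]
  delta_rot:
    - [0,0,0]
    - [0,0,0]
    - [0,0,0]
    - [0,0,0]
    - [0,0,0]
    - [0,0,0]
    - [0,0,0]
    - [0,0,0]
    - [0,0,0]
  grip: [0,0,0,0,0,0,0,0,0]

```text
t: 18.78
tool_pos: [0.5441, 0.1226, 0.2043]
eef_rot: [0.999, 0.038, -0.002, 0.001]
contact_force: [-0.9, -1.4, -3.2]
width: 0.0426
```

```bash
python3 - <<'E'
from h import *
st()
go(*S(-.225,0),0.0541,4.36)
E
```

```text
t18.8 [0.5441 0.1226 0.2043] yaw 4.34 z [-0.0034 -0.0023 -1.    ] w 0.0426 F [-0.9 -1.4 -3.2]
slide [0.009, -0.0362, 0.5005] rot [0.0013, 0.0023, -0.0003]
```

Call:
servo_tool:
  slide:
    - [0,-0.03,0.08]
    - [0,-0.03,0.16]
    - [0,-0.03,0.24]
    - [0,-0.03,0.32]
    - [0,-0.03,0.39]
    - [0,-0.03,0.44]
    - [0,-0.03,0.47]
    - [0,-0.03,0.49]
    - [0,-0.03,0.497]
    - [0,-0.03,0.497]
    - [0,-0.03,0.497]
  delta_rot:
    - [0,0,0]
    - [0,0,0]
    - [0,0,0]
    - [0,0,0]
    - [0,0,0]
    - [0,0,0]
    - [0,0,0]
    - [0,0,0]
    - [0,0,0]
    - [0,0,0]
    - [0,0,0]
  grip: [0,0,0,0,0,0,0,0,0,0,0]

```text
t: 19.7
tool_pos: [0.5453, 0.1328, 0.0574]
eef_rot: [0.999, 0.038, 0.001, -0.0]
contact_force: [-0.2, 0.3, -4.0]
width: 0.0427
```

Call:
servo_tool:
  slide:
    - [0,0,0.003]
    - [0,0,0.006]
    - [0,0,0.006]
  delta_rot:
    - [0,0,0]
    - [0,0,0]
    - [0,0,0]
  grip: [0,0,0]

```text
t: 19.95
tool_pos: [0.5449, 0.1332, 0.0553]
eef_rot: [0.999, 0.038, 0.0, -0.0]
contact_force: [-0.3, -0.6, -3.8]
width: 0.0429
```

Call:
servo_tool:
  slide:
    - [0,0,0.003]
    - [0,0,0.006]
    - [0,0,0.006]
  delta_rot:
    - [0,0,0]
    - [0,0,0]
    - [0,0,0]
  grip: [0,0,0]

```text
t: 20.2
tool_pos: [0.5449, 0.1332, 0.0541]
eef_rot: [0.999, 0.038, 0.0, -0.0]
contact_force: [-2.2, -0.5, 6.3]
width: 0.0426
```

Call:
servo_tool:
  slide:
    - [0,0,0]
    - [0,0,0]
    - [0,0,0]
    - [0,0,0]
    - [0,0,-0.05]
    - [0,0,-0.15]
    - [0,0,-0.25]
    - [0,0,-0.35]
    - [0,0,-0.45]
    - [0,0,-0.55]
    - [0,0,-0.6]
    - [0,0,-0.6]
  delta_rot:
    - [0,0,0]
    - [0,0,0]
    - [0,0,0]
    - [0,0,0]
    - [0,0,0]
    - [0,0,0]
    - [0,0,0]
    - [0,0,0]
    - [0,0,0]
    - [0,0,0]
    - [0,0,0]
    - [0,0,0]
  grip: [0.55,0.6,0.7,0.7,0.7,0.7,0.7,0.7,0.7,1,1,1]

```text
t: 21.2
tool_pos: [0.5471, 0.1336, 0.2369]
eef_rot: [0.999, 0.038, 0.004, -0.001]
contact_force: [0.3, -0.4, 0.3]
width: 0.0854
```

```bash
python3 - <<'E'
from h import *
st()
p,d=grab('top','i'); print([o for o in cores(d,p) if 75<o[1][2]<105 and 38<o[1][3]<50])
go(0.55,-0.15,0.23,19.7)
E
```

```text
t21.2 [0.5471 0.1336 0.2369] yaw 4.33 z [ 0.0075  0.0022 -1.    ] w 0.0854 F [ 0.3 -0.4  0.3]
[([383, 184, 23, 32], [593.9, -354.0, 95.5, 43.2, 19.1], 46)]
slide [-0.0575, 0.9428, 0.0149] rot [-0.0002, -0.0026, -0.1707]
```

View pics/i_top.png

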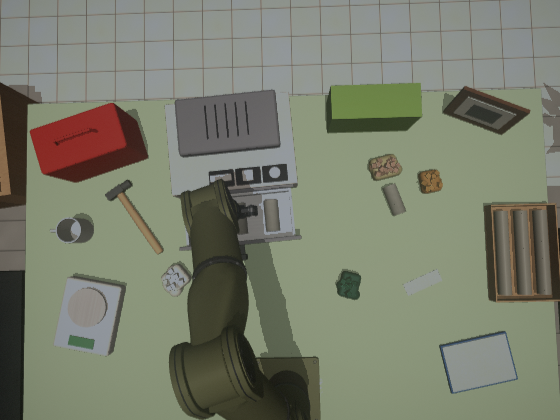

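```bash
python3 - <<'E'
from h import *
a=np.load('pics/i_top.npz');P=pts('top',a['d'])
t=np.radians(19.4);c=np.array([.5939,-.3540]);ax=np.array([np.cos(t),np.sin(t)]);ay=np.array([-np.sin(t),np.cos(t)])
for nm,(r0,r1,c0,c1) in dict(cry=(145,183,362,404),och=(165,198,415,448)).items():
    q=P[r0:r1,c0:c1].reshape(-1,3);q=q[(q[:,2]>.012)]; 
    L=np.c_[(q[:,:2]-c)@ax,(q[:,:2]-c)@ay]*1000
    L=L[~((abs(L[:,0])<50)&(abs(L[:,1])<24))]
    print(nm,L.min(0),L.max(0),q[:,2].max()); 
    for y0 in range(-150,100,15):
        k=(L[:,1]>=y0)&(L[:,1]<y0+15)
        if k.any(): print(y0,L[k,0].min().round())
E
```

```text
cry [ 69.04070556 -60.78710115] [145.18300716  38.22642177] 0.07664272507699588
-75 91.0
-60 72.0
-45 69.0
-30 70.0
-15 72.0
0 73.0
15 75.0
30 79.0
och [ -23.02645174 -161.57314076] [ 51.08708124 -92.10486298] 0.06112720758016521
-150 -23.0
-135 -22.0
-120 -19.0
-105 -18.0
```

The nearest lump points are 69 mm along the core and 92 mm to its side, so the fingers (±57 mm) clear both.

Call:
servo_tool:
  slide:
    - [-0.05,0.98,0]
    - [-0.05,0.98,0]
    - [-0.05,0.98,0]
    - [-0.05,0.98,0]
    - [-0.05,0.98,0]
    - [-0.05,0.98,0]
    - [-0.05,0.98,0]
    - [-0.05,0.98,0]
    - [-0.05,0.98,0]
    - [-0.05,0.98,0]
    - [-0.05,0.98,0]
  delta_rot:
    - [0,0,-0.168]
    - [0,0,-0.168]
    - [0,0,-0.168]
    - [0,0,-0.168]
    - [0,0,-0.168]
    - [0,0,-0.168]
    - [0,0,-0.168]
    - [0,0,-0.168]
    - [0,0,-0.168]
    - [0,0,-0.168]
    - [0,0,-0.168]
  grip: [1,1,1,1,1,1,1,1,1,1,1]

```text
t: 22.17
tool_pos: [0.5518, -0.1589, 0.2322]
eef_rot: [0.985, 0.17, -0.001, -0.001]
contact_force: [0.1, 1.2, -0.1]
width: 0.0853
```

```bash
python3 - <<'E'
from h import *
st()
p,d=grab('top','j'); print([o for o in cores(d,p) if 75<o[1][2]<105 and 38<o[1][3]<50])
go(0.594,-0.354,0.15,19.4)
go(0.594,-0.354,0.01,19.4)
E
```

```text
t22.2 [ 0.5518 -0.1589  0.2322] yaw 19.63 z [-0.0015  0.0019 -1.    ] w 0.0853 F [ 0.1  1.2 -0.1]
[([386, 184, 20, 32], [594.3, -354.7, 95.8, 43.6, 19.9], 46)]
slide [-0.0869, 0.6607, 0.2735] rot [-0.0012, 0.0004, 0.0029]
slide [-0.0866, 0.6616, 0.7402] rot [-0.0012, 0.0004, 0.0029]
```

Call:
servo_tool:
  slide:
    - [-0.02,0.13,0.03]
    - [-0.04,0.26,0.06]
    - [-0.06,0.39,0.1]
    - [-0.08,0.52,0.14]
    - [-0.087,0.64,0.18]
    - [-0.087,0.661,0.2]
    - [-0.087,0.661,0.2]
    - [-0.087,0.661,0.2]
  delta_rot:
    - [0,0,0]
    - [0,0,0]
    - [0,0,0]
    - [0,0,0]
    - [0,0,0]
    - [0,0,0]
    - [0,0,0]
    - [0,0,0]
  grip: [1,1,1,1,1,1,1,1]

```text
t: 22.88
tool_pos: [0.5939, -0.3543, 0.1724]
eef_rot: [0.985, 0.17, -0.0, -0.001]
contact_force: [0.6, 0.1, -0.7]
width: 0.0852
```

```bash
python3 - <<'E'
from h import *
st()
go(0.594,-0.354,0.01,19.4)
E
```

```text
t22.9 [ 0.5939 -0.3543  0.1724] yaw 19.59 z [-9.0e-04  2.5e-03 -1.0e+00] w 0.0852 F [ 0.6  0.1 -0.7]
slide [0.0006, 0.0007, 0.5412] rot [-0.0017, 0.0, 0.0021]
```

Call:
servo_tool:
  slide:
    - [0,0,0.1]
    - [0,0,0.2]
    - [0,0,0.3]
    - [0,0,0.4]
    - [0,0,0.48]
    - [0,0,0.52]
    - [0,0,0.54]
    - [0,0,0.54]
    - [0,0,0.54]
    - [0,0,0.54]
    - [0,0,0.54]
    - [0,0,0.54]
    - [0,0,0.54]
    - [0,0,0.54]
    - [0,0,0.54]
    - [0,0,0.54]
  delta_rot:
    - [0,0,0]
    - [0,0,0]
    - [0,0,0]
    - [0,0,0]
    - [0,0,0]
    - [0,0,0]
    - [0,0,0]
    - [0,0,0]
    - [0,0,0]
    - [0,0,0]
    - [0,0,0]
    - [0,0,0]
    - [0,0,0]
    - [0,0,0]
    - [0,0,0]
    - [0,0,0]
  grip: [1,1,1,1,1,1,1,1,0.8,0.6,0.4,0.3,0.2,0.1,0,0]

```text
t: 24.22
tool_pos: [0.5946, -0.3571, 0.0129]
eef_rot: [0.986, 0.169, 0.001, 0.001]
contact_force: [-0.0, 1.6, 6.1]
width: 0.0431
```

Call:
servo_tool:
  slide:
    - [0,0,-0.02]
    - [0,0,-0.1]
    - [0,0,-0.2]
    - [0,0,-0.3]
    - [0,0,-0.4]
    - [0,0,-0.5]
    - [0,0,-0.6]
    - [0,0,-0.65]
    - [0,0,-0.65]
    - [0,0,-0.65]
  delta_rot:
    - [0,0,0]
    - [0,0,0]
    - [0,0,0]
    - [0,0,0]
    - [0,0,0]
    - [0,0,0]
    - [0,0,0]
    - [0,0,0]
    - [0,0,0]
    - [0,0,0]
  grip: [0,0,0,0,0,0,0,0,0,0]

```text
t: 25.05
tool_pos: [0.5932, -0.3569, 0.2063]
eef_rot: [0.986, 0.169, 0.0, 0.0]
contact_force: [-0.6, 0.2, -4.3]
width: 0.0424
```

```bash
python3 - <<'E'
from h import *
st()
go(0.54,-0.08,0.21,4.36)
E
```

```text
t25.1 [ 0.5932 -0.3569  0.2063] yaw 19.46 z [ 2.e-04 -3.e-04 -1.e+00] w 0.0424 F [-0.6  0.2 -4.3]
slide [0.1404, -0.9293, -0.0126] rot [0.0002, -0.0001, 0.1678]
```

Call:
servo_tool:
  slide:
    - [0.01,-0.1,0]
    - [0.03,-0.2,0]
    - [0.05,-0.31,0]
    - [0.07,-0.42,0]
    - [0.09,-0.53,0]
    - [0.11,-0.64,0]
    - [0.12,-0.75,0]
    - [0.13,-0.84,0]
    - [0.14,-0.91,0]
    - [0.14,-0.929,0]
    - [0.14,-0.929,0]
    - [0.14,-0.929,0]
  delta_rot:
    - [0,0,0.02]
    - [0,0,0.04]
    - [0,0,0.06]
    - [0,0,0.08]
    - [0,0,0.1]
    - [0,0,0.12]
    - [0,0,0.14]
    - [0,0,0.16]
    - [0,0,0.168]
    - [0,0,0.168]
    - [0,0,0.168]
    - [0,0,0.168]
  grip: [0,0,0,0,0,0,0,0,0,0,0,0]

```text
t: 26.05
tool_pos: [0.5395, -0.081, 0.205]
eef_rot: [0.999, 0.038, -0.001, 0.0]
contact_force: [-0.1, -0.2, -2.6]
width: 0.0427
```

```bash
python3 - <<'E'
from h import *
st()
go(*S(-.225,.1),0.2,4.36)
p,d=grab('top','k'); cv2.imwrite('pics/k2.png',cv2.resize(p[150:260,150:320,::-1],None,fx=4,fy=4))
P=pts('top',d)
# drawer cores
q=P[185:240,180:300].reshape(-1,3); L=np.c_[q[:,:2]@EX-ORG[0],q[:,:2]@EY-ORG[1],q[:,2]]*1000
k=(L[:,2]>60)&(L[:,2]<98)&(L[:,0]>-292)&(L[:,0]<-155)&(abs(L[:,1])<155); M=L[k]
for lo,hi in((-150,-50),(-50,50)):
    m=M[(M[:,1]>lo)&(M[:,1]<hi)]; print(len(m),np.percentile(m,[2,50,98],axis=0).round())
fl=L[(L[:,2]<50)&(L[:,2]>35)]; print(np.percentile(fl,[1,99],axis=0))
E
```

```text
t26.1 [ 0.5395 -0.081   0.205 ] yaw 4.35 z [-0.0022 -0.001  -1.    ] w 0.0427 F [-0.1 -0.2 -2.6]
slide [0.074, -1.0442, 0.0156] rot [0.0005, 0.0015, -0.0001]
452 [[-274. -122.   65.]
 [-226. -101.   81.]
 [-156.  -79.   89.]]
449 [[-273.  -22.   65.]
 [-226.   -3.   81.]
 [-178.   20.   88.]]
[[-292.41029412 -156.45907229   35.45684237]
 [-154.93745926  160.14056154   47.94298284]]
```

View pics/k2.png

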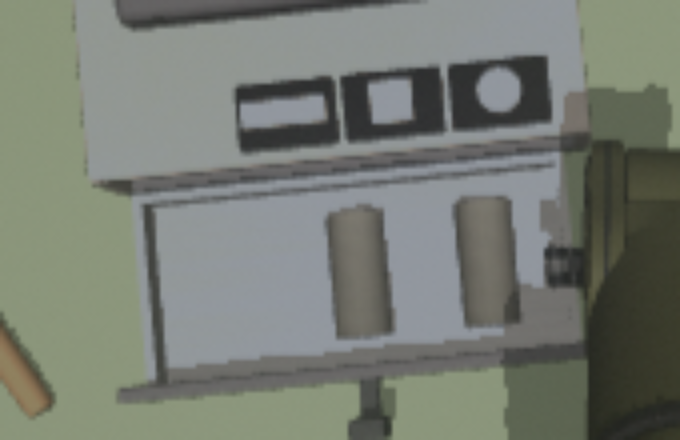

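The two cores lie flat in the drawer, at zoom (360,272) and (488,260), on the drawer centre line. Take the third to the left slot.

Call:
servo_tool:
  slide:
    - [0.01,-0.1,0]
    - [0.02,-0.2,0]
    - [0.03,-0.31,0]
    - [0.04,-0.42,0]
    - [0.05,-0.53,0]
    - [0.06,-0.64,0]
    - [0.07,-0.75,0]
    - [0.074,-0.85,0]
    - [0.074,-0.94,0]
    - [0.074,-0.98,0]
    - [0.074,-1,0]
    - [0.074,-1,0]
    - [0.074,-1,0]
  delta_rot:
    - [0,0,0]
    - [0,0,0]
    - [0,0,0]
    - [0,0,0]
    - [0,0,0]
    - [0,0,0]
    - [0,0,0]
    - [0,0,0]
    - [0,0,0]
    - [0,0,0]
    - [0,0,0]
    - [0,0,0]
    - [0,0,0]
  grip: [0,0,0,0,0,0,0,0,0,0,0,0,0]

```text
t: 27.18
tool_pos: [0.5403, 0.2179, 0.2058]
eef_rot: [0.999, 0.037, -0.0, 0.001]
contact_force: [0.1, 0.5, -3.9]
width: 0.0425
```

```bash
python3 - <<'E'
from h import *
st()
go(*S(-.225,.09),0.0565,4.36)
E
```

```text
t27.2 [0.5403 0.2179 0.2058] yaw 4.19 z [-0.     -0.0024 -1.    ] w 0.0425 F [ 0.1  0.5 -3.9]
slide [-0.0041, -0.0187, 0.4976] rot [0.0015, 0.0001, -0.0019]
```

Call:
servo_tool:
  slide:
    - [0,0,0.08]
    - [0,0,0.16]
    - [0,0,0.24]
    - [0,0,0.32]
    - [0,0,0.39]
    - [0,0,0.44]
    - [0,0,0.47]
    - [0,0,0.49]
    - [0,0,0.497]
    - [0,0,0.497]
    - [0,0,0.497]
  delta_rot:
    - [0,0,0]
    - [0,0,0]
    - [0,0,0]
    - [0,0,0]
    - [0,0,0]
    - [0,0,0]
    - [0,0,0]
    - [0,0,0]
    - [0,0,0]
    - [0,0,0]
    - [0,0,0]
  grip: [0,0,0,0,0,0,0,0,0,0,0]

```text
t: 28.1
tool_pos: [0.5404, 0.2205, 0.0578]
eef_rot: [0.999, 0.038, 0.001, -0.0]
contact_force: [-0.5, -0.3, -3.7]
width: 0.0426
```

Call:
servo_tool:
  slide:
    - [0,0,0.003]
    - [0,0,0.006]
    - [0,0,0.006]
  delta_rot:
    - [0,0,0]
    - [0,0,0]
    - [0,0,0]
  grip: [0,0,0]

```text
t: 28.35
tool_pos: [0.5398, 0.2209, 0.0556]
eef_rot: [0.999, 0.038, 0.0, -0.0]
contact_force: [-0.5, -0.3, -3.5]
width: 0.0426
```

Call:
servo_tool:
  slide:
    - [0,0,0.003]
    - [0,0,0.005]
    - [0,0,0.005]
  delta_rot:
    - [0,0,0]
    - [0,0,0]
    - [0,0,0]
  grip: [0,0,0]

```text
t: 28.6
tool_pos: [0.5398, 0.2209, 0.0549]
eef_rot: [0.999, 0.038, 0.0, -0.0]
contact_force: [-2.4, -1.0, 5.5]
width: 0.0428
```

Call:
servo_tool:
  slide:
    - [0,0,0]
    - [0,0,0]
    - [0,0,0]
    - [0,0,0]
    - [0,0,-0.05]
    - [0,0,-0.15]
    - [0,0,-0.25]
    - [0,0,-0.35]
    - [0,0,-0.45]
    - [0,0,-0.55]
    - [0,0,-0.6]
    - [0,0,-0.6]
  delta_rot:
    - [0,0,0]
    - [0,0,0]
    - [0,0,0]
    - [0,0,0]
    - [0,0,0]
    - [0,0,0]
    - [0,0,0]
    - [0,0,0]
    - [0,0,0]
    - [0,0,0]
    - [0,0,0]
    - [0,0,0]
  grip: [0.55,0.6,0.7,0.7,0.7,0.7,0.7,0.7,0.7,1,1,1]

```text
t: 29.6
tool_pos: [0.542, 0.2216, 0.2377]
eef_rot: [0.999, 0.038, 0.004, -0.002]
contact_force: [0.3, -0.1, 0.3]
width: 0.0853
```

```bash
python3 - <<'E'
from h import *
st()
go(.4275,.1255,0.22,4.36)
p,d=grab('scene','l');cv2.imwrite('pics/l2.png',cv2.resize(p[80:300,200:460,::-1],None,fx=3,fy=2.7))
E
```

```text
t29.6 [0.542  0.2216 0.2377] yaw 4.33 z [ 0.0074  0.0033 -1.    ] w 0.0853 F [ 0.3 -0.1  0.3]
slide [-0.4052, 0.2908, 0.055] rot [-0.0018, -0.0049, -0.0003]
```

View pics/l2.png

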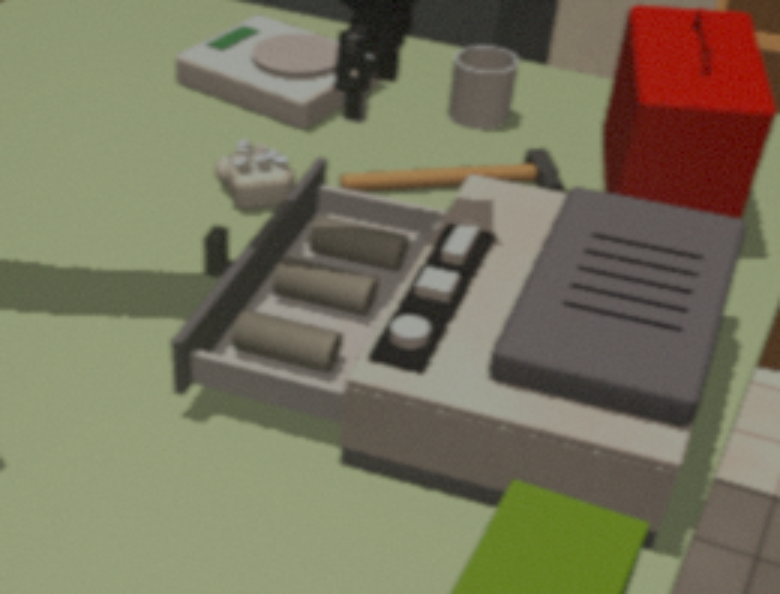

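All three cores lie flat, at zoom (358,243), (326,287) and (287,340). Return to the pull at zoom (216,250).

Call:
servo_tool:
  slide:
    - [-0.1,0.07,0]
    - [-0.2,0.14,0]
    - [-0.3,0.21,0]
    - [-0.38,0.28,0.05]
    - [-0.4,0.29,0.05]
    - [-0.4,0.29,0.05]
    - [-0.4,0.29,0.05]
  delta_rot:
    - [0,0,0]
    - [0,0,0]
    - [0,0,0]
    - [0,0,0]
    - [0,0,0]
    - [0,0,0]
    - [0,0,0]
  grip: [1,1,1,1,1,1,1]

```text
t: 30.23
tool_pos: [0.4269, 0.1253, 0.2182]
eef_rot: [0.999, 0.038, -0.0, -0.0]
contact_force: [1.0, 0.2, -0.3]
width: 0.0857
```

```bash
python3 - <<'E'
from h import *
st()
go(.4275,.1255,0.068,4.36)
E
```

```text
t30.2 [0.4269 0.1253 0.2182] yaw 4.35 z [-1.e-04  2.e-04 -1.e+00] w 0.0857 F [ 1.   0.2 -0.3]
slide [0.002, -0.0005, 0.5007] rot [-0.0001, 0.0001, -0.0001]
```

Call:
servo_tool:
  slide:
    - [0,0,0.08]
    - [0,0,0.16]
    - [0,0,0.26]
    - [0,0,0.36]
    - [0,0,0.44]
    - [0,0,0.48]
    - [0,0,0.5]
    - [0,0,0.5]
    - [0,0,0.5]
    - [0,0,0.5]
    - [0,0,0.5]
    - [0,0,0.5]
    - [0,0,0.5]
    - [0,0,0.5]
    - [0,0,0.5]
    - [0,0,0.5]
    - [0,0,0.5]
    - [0,0,0.5]
  delta_rot:
    - [0,0,0]
    - [0,0,0]
    - [0,0,0]
    - [0,0,0]
    - [0,0,0]
    - [0,0,0]
    - [0,0,0]
    - [0,0,0]
    - [0,0,0]
    - [0,0,0]
    - [0,0,0]
    - [0,0,0]
    - [0,0,0]
    - [0,0,0]
    - [0,0,0]
    - [0,0,0]
    - [0,0,0]
    - [0,0,0]
  grip: [1,1,1,1,1,1,1,0.7,0.6,0.5,0.4,0.3,0.2,0.1,0,0,0,0]

```text
t: 31.73
tool_pos: [0.4273, 0.1255, 0.0697]
eef_rot: [0.999, 0.038, 0.001, -0.001]
contact_force: [-0.8, 0.9, 5.5]
width: 0.0271
```

Call:
servo_tool:
  slide:
    - [0.01,0,0]
    - [0.03,0,0]
    - [0.06,0,0]
    - [0.09,0,0]
    - [0.12,0,0]
    - [0.15,0,0]
    - [0.18,0,0]
    - [0.21,0,0]
    - [0.24,0,0]
    - [0.27,0,0]
    - [0.3,0,0]
    - [0.33,0,0]
    - [0.36,0,0]
    - [0.39,0,0]
    - [0.42,0,0]
    - [0.44,0,0]
    - [0.46,0,0]
    - [0.47,0,0]
    - [0.47,0,0]
  delta_rot:
    - [0,0,0]
    - [0,0,0]
    - [0,0,0]
    - [0,0,0]
    - [0,0,0]
    - [0,0,0]
    - [0,0,0]
    - [0,0,0]
    - [0,0,0]
    - [0,0,0]
    - [0,0,0]
    - [0,0,0]
    - [0,0,0]
    - [0,0,0]
    - [0,0,0]
    - [0,0,0]
    - [0,0,0]
    - [0,0,0]
    - [0,0,0]
  grip: [0,0,0,0,0,0,0,0,0,0,0,0,0,0,0,0,0,0,0]

```text
t: 33.32
tool_pos: [0.5661, 0.136, 0.0697]
eef_rot: [0.999, 0.038, -0.001, -0.0]
contact_force: [-3.4, 1.1, 7.2]
width: 0.0271
```

Moved 139 mm. Creep on to the stop.

Call:
servo_tool:
  slide:
    - [0.01,0,0]
    - [0.02,0,0]
    - [0.03,0,0]
    - [0.04,0,0]
    - [0.04,0,0]
  delta_rot:
    - [0,0,0]
    - [0,0,0]
    - [0,0,0]
    - [0,0,0]
    - [0,0,0]
  grip: [0,0,0,0,0]

```text
t: 33.73
tool_pos: [0.5776, 0.1368, 0.0697]
eef_rot: [0.999, 0.038, -0.001, -0.0]
contact_force: [-4.7, -0.2, 6.8]
width: 0.0275
```

Call:
servo_tool:
  slide:
    - [0.01,0,0]
    - [0.02,0,0]
    - [0.02,0,0]
    - [0.02,0,0]
  delta_rot:
    - [0,0,0]
    - [0,0,0]
    - [0,0,0]
    - [0,0,0]
  grip: [0,0,0,0]

```text
t: 34.07
tool_pos: [0.5817, 0.1372, 0.0697]
eef_rot: [0.999, 0.038, -0.003, 0.0]
contact_force: [-7.6, -0.2, 9.6]
width: 0.0272
```

Call:
servo_tool:
  slide:
    - [0.006,0,0]
    - [0.012,0,0]
    - [0.012,0,0]
    - [0.012,0,0]
  delta_rot:
    - [0,0,0]
    - [0,0,0]
    - [0,0,0]
    - [0,0,0]
  grip: [0,0,0,0]

```text
t: 34.4
tool_pos: [0.5816, 0.1371, 0.0696]
eef_rot: [0.999, 0.038, -0.006, 0.0]
contact_force: [-15.3, 0.8, 17.0]
width: 0.0271
```

Call:
servo_tool:
  slide:
    - [-0.01,0,0]
    - [-0.01,0,0]
    - [-0.01,0,0]
    - [-0.01,0,0]
    - [-0.01,0,0]
    - [-0.01,0,-0.05]
    - [-0.01,0,-0.15]
    - [-0.01,0,-0.25]
    - [-0.01,0,-0.35]
    - [-0.01,0,-0.45]
    - [-0.01,0,-0.48]
    - [-0.01,0,-0.48]
  delta_rot:
    - [0,0,0]
    - [0,0,0]
    - [0,0,0]
    - [0,0,0]
    - [0,0,0]
    - [0,0,0]
    - [0,0,0]
    - [0,0,0]
    - [0,0,0]
    - [0,0,0]
    - [0,0,0]
    - [0,0,0]
  grip: [0.3,0.5,0.7,0.8,0.8,0.8,0.8,0.5,0.2,0,0,0]

```text
t: 35.4
tool_pos: [0.5879, 0.1373, 0.2156]
eef_rot: [0.999, 0.038, 0.003, -0.001]
contact_force: [-0.5, 0.6, -1.5]
width: 0.0074
```

```bash
python3 - <<'E'
from h import *
st()
p,d=grab('scene','m');cv2.imwrite('pics/m2.png',cv2.resize(p[80:300,200:460,::-1],None,fx=3,fy=2.7))
p,d=grab('top','m'); print([o for o in cores(d,p) if 75<o[1][2]<105 and 38<o[1][3]<50])
go(.6685,.0979,0.18,4.36)
E
```

```text
t35.4 [0.5879 0.1373 0.2156] yaw 4.33 z [ 0.0064  0.0016 -1.    ] w 0.0074 F [-0.5  0.6 -1.5]
[]
slide [0.2667, 0.1502, 0.1065] rot [0.0002, 0.0005, -0.0002]
```

View pics/m2.png

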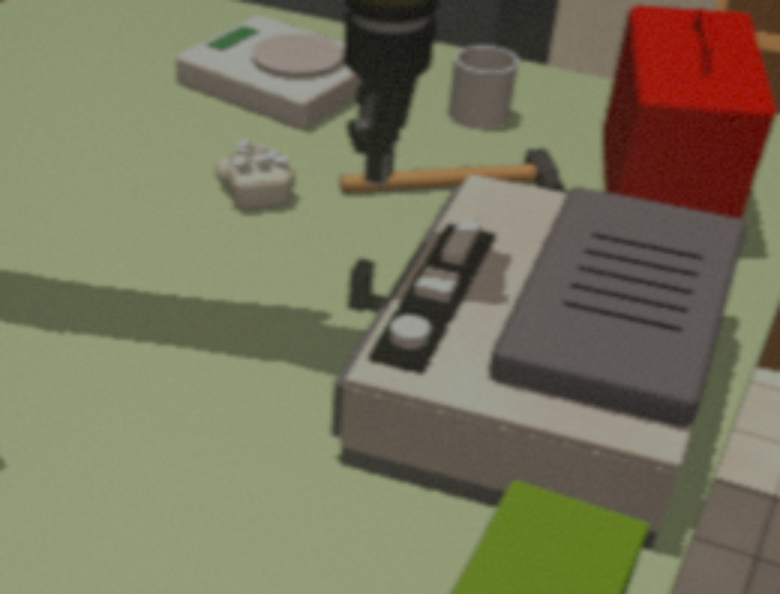

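The drawer is shut: it travelled 155 mm and then met a firm stop. Now move above the square key with the fingers closed.

Call:
servo_tool:
  slide:
    - [0.06,0.03,0]
    - [0.13,0.07,0.02]
    - [0.2,0.11,0.04]
    - [0.26,0.15,0.07]
    - [0.27,0.15,0.1]
    - [0.27,0.15,0.1]
    - [0.27,0.15,0.1]
  delta_rot:
    - [0,0,0]
    - [0,0,0]
    - [0,0,0]
    - [0,0,0]
    - [0,0,0]
    - [0,0,0]
    - [0,0,0]
  grip: [0,0,0,0,0,0,0]

```text
t: 36.08
tool_pos: [0.6678, 0.0988, 0.1801]
eef_rot: [0.999, 0.038, -0.003, -0.0]
contact_force: [-1.0, 0.6, 0.2]
width: -0.0001
```

```bash
python3 - <<'E'
from h import *
st()
go(.6685,.0979,0.148,4.36)
E
```

```text
t36.1 [0.6678 0.0988 0.1801] yaw 4.38 z [-5.4e-03 -1.0e-04 -1.0e+00] w -0.0001 F [-1.   0.6  0.2]
slide [0.0028, 0.0031, 0.1071] rot [-0.0002, 0.0034, 0.0002]
```

Call:
servo_tool:
  slide:
    - [0,0,0.03]
    - [0,0,0.06]
    - [0,0,0.09]
    - [0,0,0.11]
    - [0,0,0.12]
    - [0,0,0.13]
    - [0,0,0.14]
    - [0,0,0.15]
    - [0,0,0.15]
    - [0,0,0.15]
  delta_rot:
    - [0,0,0]
    - [0,0,0]
    - [0,0,0]
    - [0,0,0]
    - [0,0,0]
    - [0,0,0]
    - [0,0,0]
    - [0,0,0]
    - [0,0,0]
    - [0,0,0]
  grip: [0,0,0,0,0,0,0,0,0,0]

```text
t: 36.92
tool_pos: [0.6696, 0.0984, 0.138]
eef_rot: [0.999, 0.038, -0.0, -0.0]
contact_force: [-2.8, 0.6, 4.0]
width: -0.0
```

Call:
servo_tool:
  slide:
    - [0,0,0.006]
    - [0,0,0.01]
    - [0,0,0.01]
    - [0,0,0.01]
  delta_rot:
    - [0,0,0]
    - [0,0,0]
    - [0,0,0]
    - [0,0,0]
  grip: [0,0,0,0]

```text
t: 37.25
tool_pos: [0.6699, 0.0983, 0.1361]
eef_rot: [0.999, 0.038, 0.0, -0.0]
contact_force: [-3.8, 0.4, 10.9]
width: -0.0
```

Call:
servo_tool:
  slide:
    - [0,0,0.006]
    - [0,0,0.01]
    - [0,0,0.01]
    - [0,0,0.01]
  delta_rot:
    - [0,0,0]
    - [0,0,0]
    - [0,0,0]
    - [0,0,0]
  grip: [0,0,0,0]

```text
t: 37.58
tool_pos: [0.67, 0.0984, 0.1358]
eef_rot: [0.999, 0.038, 0.001, -0.0]
contact_force: [-10.4, -0.6, 25.5]
width: 0.0001
```

The square key bottomed at 0.136 m with 25 N. Release, cross to the round key and press.

Call:
servo_tool:
  slide:
    - [0,0,-0.02]
    - [0,0,-0.06]
    - [0,0,-0.1]
    - [0,0,-0.13]
    - [0,0,-0.13]
    - [0,0.05,-0.13]
    - [0,0.11,-0.13]
    - [0,0.17,-0.13]
    - [0,0.23,-0.13]
    - [0,0.265,-0.13]
    - [0,0.265,-0.13]
    - [0,0.265,-0.13]
  delta_rot:
    - [0,0,0]
    - [0,0,0]
    - [0,0,0]
    - [0,0,0]
    - [0,0,0]
    - [0,0,0]
    - [0,0,0]
    - [0,0,0]
    - [0,0,0]
    - [0,0,0]
    - [0,0,0]
    - [0,0,0]
  grip: [0,0,0,0,0,0,0,0,0,0,0,0]

```text
t: 38.58
tool_pos: [0.6756, 0.0182, 0.1701]
eef_rot: [0.999, 0.037, -0.0, -0.0]
contact_force: [0.4, 1.5, 0.5]
width: 0.0002
```

```bash
python3 - <<'E'
from h import *
st()
go(.6742,.0187,0.136,4.36)
E
```

```text
t38.6 [0.6756 0.0182 0.1701] yaw 4.26 z [-8.e-04  1.e-04 -1.e+00] w 0.0002 F [0.4 1.5 0.5]
slide [-0.0045, -0.0021, 0.1138] rot [-0.0001, 0.0005, -0.0011]
```

Call:
servo_tool:
  slide:
    - [0,0,0.03]
    - [0,0,0.06]
    - [0,0,0.08]
    - [0,0,0.09]
    - [0,0,0.1]
    - [0,0,0.11]
    - [0,0,0.118]
    - [0,0,0.124]
    - [0,0,0.124]
    - [0,0,0.124]
    - [0,0,0.124]
  delta_rot:
    - [0,0,0]
    - [0,0,0]
    - [0,0,0]
    - [0,0,0]
    - [0,0,0]
    - [0,0,0]
    - [0,0,0]
    - [0,0,0]
    - [0,0,0]
    - [0,0,0]
    - [0,0,0]
  grip: [0,0,0,0,0,0,0,0,0,0,0]

```text
t: 39.5
tool_pos: [0.6756, 0.0201, 0.136]
eef_rot: [0.999, 0.038, 0.0, -0.001]
contact_force: [-6.9, 2.9, 17.0]
width: -0.0001
```

The round key is fully down (17 N). Go back to the square key.

Call:
servo_tool:
  slide:
    - [0,0,-0.02]
    - [0,0,-0.06]
    - [0,0,-0.1]
    - [0,0,-0.124]
    - [0,0,-0.124]
    - [0,-0.05,-0.124]
    - [0,-0.11,-0.124]
    - [0,-0.17,-0.124]
    - [0,-0.23,-0.124]
    - [0,-0.265,-0.124]
    - [0,-0.265,-0.124]
    - [0,-0.265,-0.124]
  delta_rot:
    - [0,0,0]
    - [0,0,0]
    - [0,0,0]
    - [0,0,0]
    - [0,0,0]
    - [0,0,0]
    - [0,0,0]
    - [0,0,0]
    - [0,0,0]
    - [0,0,0]
    - [0,0,0]
    - [0,0,0]
  grip: [0,0,0,0,0,0,0,0,0,0,0,0]

```text
t: 40.5
tool_pos: [0.6694, 0.0989, 0.1701]
eef_rot: [0.999, 0.039, -0.0, 0.0]
contact_force: [0.2, -0.1, -0.2]
width: -0.0
```

Call:
servo_tool:
  slide:
    - [0,0,0.03]
    - [0,0,0.06]
    - [0,0,0.08]
    - [0,0,0.09]
    - [0,0,0.1]
    - [0,0,0.11]
    - [0,0,0.118]
    - [0,0,0.124]
    - [0,0,0.124]
    - [0,0,0.124]
    - [0,0,0.124]
  delta_rot:
    - [0,0,0]
    - [0,0,0]
    - [0,0,0]
    - [0,0,0]
    - [0,0,0]
    - [0,0,0]
    - [0,0,0]
    - [0,0,0]
    - [0,0,0]
    - [0,0,0]
    - [0,0,0]
  grip: [0,0,0,0,0,0,0,0,0,0,0]

```text
t: 41.42
tool_pos: [0.6697, 0.097, 0.136]
eef_rot: [0.999, 0.038, 0.0, 0.001]
contact_force: [-5.9, -3.9, 17.1]
width: 0.0002
```

The square key is down again. Now the long key.

Call:
servo_tool:
  slide:
    - [0,0,-0.02]
    - [0,0,-0.06]
    - [0,0,-0.1]
    - [0,0,-0.124]
    - [0,0,-0.124]
    - [0,-0.05,-0.124]
    - [0,-0.11,-0.124]
    - [0,-0.17,-0.124]
    - [0,-0.23,-0.124]
    - [-0.004,-0.265,-0.124]
    - [-0.004,-0.265,-0.124]
    - [-0.004,-0.265,-0.124]
  delta_rot:
    - [0,0,0]
    - [0,0,0]
    - [0,0,0]
    - [0,0,0]
    - [0,0,0]
    - [0,0,0]
    - [0,0,0]
    - [0,0,0]
    - [0,0,0]
    - [0,0,0]
    - [0,0,0]
    - [0,0,0]
  grip: [0,0,0,0,0,0,0,0,0,0,0,0]

```text
t: 42.42
tool_pos: [0.662, 0.1782, 0.1701]
eef_rot: [0.999, 0.039, -0.001, 0.0]
contact_force: [-0.8, -0.4, -0.1]
width: 0.0
```

Call:
servo_tool:
  slide:
    - [0,0,0.03]
    - [0,0,0.06]
    - [0,0,0.08]
    - [0,0,0.09]
    - [0,0,0.1]
    - [0,0,0.11]
    - [0,0,0.118]
    - [0,0,0.124]
    - [0,0,0.124]
    - [0,0,0.124]
    - [0,0,0.124]
  delta_rot:
    - [0,0,0]
    - [0,0,0]
    - [0,0,0]
    - [0,0,0]
    - [0,0,0]
    - [0,0,0]
    - [0,0,0]
    - [0,0,0]
    - [0,0,0]
    - [0,0,0]
    - [0,0,0]
  grip: [0,0,0,0,0,0,0,0,0,0,0]

```text
t: 43.33
tool_pos: [0.6626, 0.1762, 0.136]
eef_rot: [0.999, 0.038, 0.0, 0.001]
contact_force: [-5.7, -3.8, 16.9]
width: 0.0
```

Call:
servo_tool:
  slide:
    - [0,0,-0.02]
    - [0,0,-0.06]
    - [0,0,-0.12]
    - [0,0,-0.2]
    - [0,0,-0.3]
    - [-0.1,0.1,-0.35]
    - [-0.2,0.2,-0.35]
    - [-0.3,0.3,-0.35]
    - [-0.4,0.4,-0.35]
    - [-0.4,0.5,-0.35]
    - [-0.4,0.6,-0.35]
    - [-0.4,0.7,-0.35]
    - [-0.4,0.8,-0.35]
    - [-0.4,0.9,-0.35]
    - [-0.4,1,-0.35]
    - [-0.4,1,-0.35]
  delta_rot:
    - [0,0,0]
    - [0,0,0]
    - [0,0,0]
    - [0,0,0]
    - [0,0,0]
    - [0,0,0]
    - [0,0,0]
    - [0,0,0]
    - [0,0,0]
    - [0,0,0]
    - [0,0,0]
    - [0,0,0]
    - [0,0,0]
    - [0,0,0]
    - [0,0,0]
    - [0,0,0]
  grip: [0,0,0,0,0,0,0,0,0,0,0,0,0,0,0,0]

```text
t: 44.67
tool_pos: [0.5659, -0.1394, 0.2392]
eef_rot: [0.999, 0.033, 0.001, 0.003]
contact_force: [0.9, -0.8, 0.0]
width: 0.0001
```

```bash
python3 - <<'E'
from h import *
st()
p,d=grab('scene','z');p,d=grab('top','z')
P=pts('top',d)
print(np.round(P[195:215:2,239],3))
for u,v in((220,178),(247,175),(274,172)): print(np.nanmedian(P[v-2:v+3,u-2:u+3].reshape(-1,3),0).round(4))
E
```

```text
t44.7 [ 0.5659 -0.1394  0.2392] yaw 3.79 z [ 0.0021 -0.0058 -1.    ] w 0.0001 F [ 0.9 -0.8  0. ]
[[ 0.617  0.132  0.068]
 [ 0.612  0.133  0.06 ]
 [ 0.606  0.133  0.06 ]
 [ 0.599  0.133  0.059]
 [ 0.59   0.129  0.1  ]
 [ 0.583  0.128  0.104]
 [ 0.578  0.129  0.099]
 [ 0.572  0.13   0.093]
 [ 0.572  0.141 -0.003]
 [ 0.565  0.141 -0.001]]
[0.6616 0.1787 0.1427]
[0.6684 0.099  0.142 ]
[0.6748 0.0192 0.1426]
```

View pics/z_top.png

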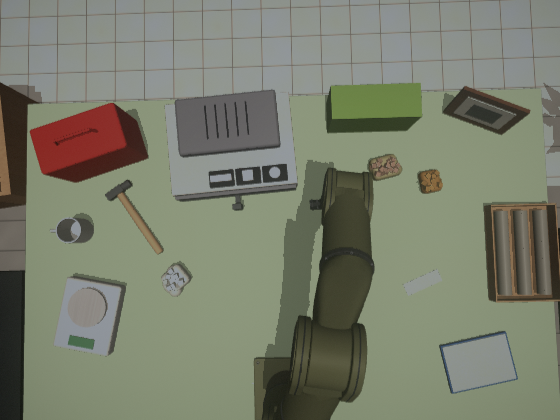

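View pics/z_scene.png

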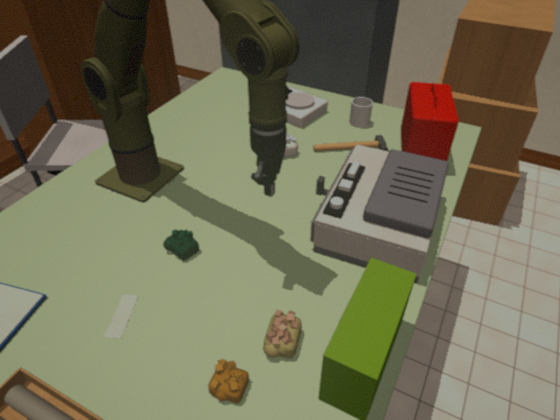

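The drawer is shut with the pull at top (238,203), all three keys are up, no loose cores remain on the table, and the lumps and hammer haven't moved. Hand in.

```bash
python3 - <<'E'
from h import *
print(workorder.hand_in())
E
```

```text
the job is handed in; nothing more can be done
None
```

The job is done and handed in at about 45 s; hand-in gives no verdict. I opened the drawer to its stop and laid all three table cores flat in it. One core was knocked aside during the run, so I measured it again before picking it up. I then pushed the drawer shut and pressed square, round, square, long.

**Last checks:**
- **Drawer:** it travelled 155 mm and met a firm stop.
- **Cores:** the picture before shutting showed all three lying flat. None was left on the table at the end.
- **Keys:** each press bottomed at about 136 mm with 17–25 N, and each key was released before the next. All three read up afterwards, at about 142–143 mm by depth (144 mm nominal).
- **Bystanders:** the lumps and the hammer look unmoved in the final pictures.

No check failed. I noticed no slackening of the grip. The scene also has a wooden box of longer cores at the right edge; I left it alone because they are not the 96 mm ones.

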